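# Click the portion wheel to the red mark and start the feeder

### The arm

A 6-joint arm with a two-finger parallel gripper is mounted at the origin on the work surface. World frame = base frame: x ahead of the robot, y to its left, z up, the work surface at z = 0. Lengths are in m, angles in rad, forces in N, time in s.
With the tool pointing down it reaches from about 0.275 to 0.875 m from the base axis. Payload 12.5 kg.
Tool frame: the origin (TCP) lies at the very end of the fingers, on their centre line; the grasp point (between the pads) lies 19 mm behind it; z points along the fingers, y is the line along which they close (so a half turn about z gives the same grasp; the last joint's range is limited). The gripper opens to 85 mm and grips with 20 to 120 N. Pads are 22 mm wide; open, the fingers measure 114 mm over their backs; the gripper's body (76 mm by 85 mm) begins 54 mm behind the grasp point. The pads swing forward as they close: fully open they stand 13 mm farther back than shut.
Start: joints at [1.224, 0.351, 1.652, -0, 1.139, -0.085], TCP at [0.142, 0.531, 0.195] pointing down, gripper open.
Joint ranges: [-2.75, 2.75], [-0.79, 2.1], [0.01, 2.65], [-1.57, 4.71], [0.07, 3.14], [-2.87, 2.87]. Speed limits (rad/s): [2.22, 2.22, 2.79, 3.14, 3.14, 3.14].

### API

Orientations are given as a 3x3 rotation matrix whose columns are the frame's x, y, z axes.
In Python, from plant import * gives the robot as it stands.
- The arm moves only by the tool carry_out, never from a script. Its argument "plan" is one flat list of numbers, 5 for each row, row after row: the shift along the tool's x, y, z in m, then the turn about the tool's z in degrees, then the closure, from 0 (fully open) to 1 (shut). A call has 1 to 5 rows; each row is the pose to reach, as a shift and turn from the pose commanded when the call began, along the tool's axes at that moment; what a row does not reach only later rows make up. A row lasts 1/10 s, in which the tool goes at most 50 mm and 8.59 degrees, less where a joint would pass 70% of its speed; a pose out of reach is approached as far as the arm can. A call with a gripper value outside its range is refused whole. The fingers move at their own pace and stop on an object; "squeeze" is the grip in N (left out, the last holds). Time passes only in rows, so rows that repeat a pose let the fingers close. It gives the time, the measured TCP pose, the force, the opening and the grip force at its end, in the units of the state.
- state(): the state, without advancing time (a new reading comes with each control period).
- snapshot(name): name is "scene" or "side" or "wrist"; returns a dict with "image" (420x560x3 uint8, blue, green, red), "fx", "fy", "cx", "cy" (pixels), "distortion" ([k1, k2, p1, p2, k3] as OpenCV has them; the pictures are not rectified), "xyz" and "attitude" of the camera in the world. Camera axes: x right, y down, z forward; pixel columns grow to the right and rows downward; lengths in m; the calibration is good to about 2 mm. A picture is of the moment at which its call begins. There is no depth.
- sign_off(): hands the job in; it is judged then, once.
The state is a dict: "time": time; "joint_positions": joint angles; "qd": joint speeds; "tau": joint torques, N m; "tool_pos": TCP position; "ee_rot": TCP orientation; "force": force on the tool from outside, world axes, zero at the start; "ft_torque": the same for the moment, N m; "finger_gap": finger opening in m; "grasp_force": force on a finger pad.
Only numpy, scipy, OpenCV 4.12 (cv2) and the standard library are available. Lean on these libraries where they do the work, as an engineer would, in place of code of your own. Each camera call takes 0.05 s, during which the arm holds its last target. There are 200 camera calls.

### The job

Set the tank's feed portion on the white control box: with a fingertip, flick the vanes at the edge of the black click wheel clockwise (seen from above), exactly as many clicks as it takes for the red vane to rest at the black arrowhead, and do not run past it. Only then press the green start button all the way down and let it come back up. Grip or lift nothing, work gently so the box stays where it stands, and leave the tank flap and the things on the turntable alone.

Things in the scene. Friction and masses are not known exactly. Their poses are not given: they have to be found in the camera images.
- box: White plastic control box of the feeder, 200 x 150 x 42 mm (its x, y, z), about 1.35 kg in all, standing loose on rubber feet (slides if pushed hard). Origin: centre of its underside, z up. Its flat top is 42 mm above the counter. On top, along y = 0: wheel axis at x = -30 mm; flat black arrowhead at x = 33 to 47 mm, pointing at the wheel; green button at x = 73 mm.
- wheel_centre (a point): Point on the click wheel's vertical axis, 71 mm above the counter, level with the vanes' tops. Wheel: a black disc, radius 34 mm, 45 to 61 mm above the counter, with 7 evenly spaced upright radial vanes (one red, six white), each 6 mm thick, reaching out to radius 58 mm, 47 to 71 mm above the counter. Between and outside the vanes it is open down to the box top.
- wheel (a joint): Wheel angle in rad, growing clockwise seen from above; 0: red vane at the arrowhead (along the box's +x). 7 spring click rests a turn, 2*pi/7 = 0.898 rad apart, each with a vane at the arrowhead; pushed past halfway it springs on to the next rest by itself, else back. Turning takes 1 to 3 N at the vane ends. Starts 2, 3 or 4 clicks before 0 (negative).
- red_vane (a point): Outer top corner of the red vane, at radius 58 mm and 71 mm above the counter; it turns with the wheel.
- start (a joint): Travel of the green start button in m: 0 up, 0.006 fully down. Springs back; fully down takes 5 N.
- start_top (a point): Centre of the top of the green button, a disc of radius 14 mm in a grey collar of radius 22 mm; it stands 64 mm above the counter, its collar 54 mm. It is pressed straight down.
- turntable: Round white plastic turntable, radius 140 mm, 26 mm high, fixed. Origin: centre of its underside.
- dish: White ceramic dish, radius 45 mm, 28 mm high, loose on the turntable; origin: centre of its underside.
- canister: Squat green flip-top canister, radius 30 mm, 58 mm high, loose on the turntable; origin: centre of its underside.
- spoon: Stainless spoon, 150 mm long, lying loose on the turntable along its own x.
- pipette: Plastic pipette with a blue bulb, 140 mm long, lying loose on the turntable along its own x.
- tank: Low glass tank, 300 x 190 x 130 mm (its x, y, z), fixed, with a feeder drum on its fixed top half up to 185 mm. Origin: centre of its underside.
- flap (a joint): Angle of the clear hinged flap over the tank's other half, in rad; 0 closed, growing as it lifts.
Mind the look-alikes: they are no part of the job. Of the things like the box, leave any that is brown or turquoise; of the rest the larger one is meant.

How it is judged:
By the outcome, as a careful person would: the job done as asked, in the order asked, and still so for the second after the job is handed in, with the robot touching nothing.
It also fails if it takes over 72 s, if anything falls off the work surface, if the arm or the gripper's body presses on something with over 40 N, if the wrist force passes 120 N, or if a joint passes its speed limit or range.

## Working session

There is one attempt and no reset: what is moved stays moved. The work goes in short steps, Python scripts to look and compute and a tool call to move; the robot and the scene stay as the last step left them, time stands still between calls to the robot, and variables do not carry over. Pictures are saved under pics/ and viewed, at most 10 in all, crops included, and the job is handed in when it is done.

Besides the shell and the picture viewer there is one more tool, called in YAML: its name, and indented under it one key for each argument. carry_out: Moves the arm, as the interface text tells. Its arguments: {"type":"object","properties":{"plan":{"type":"array"},"squeeze":{"type":"number"}},"required":["plan"]}

```bash
mkdir -p pics
cat > h.py <<'E'
from plant import *
import numpy as np, cv2, json
def snap(n,f):
    s=snapshot(n); cv2.imwrite(f'pics/{f}.png',s['image'])
    np.savez(f'pics/{f}.npz',**{k:np.array(v) for k,v in s.items()}); return s
def load(f): return dict(np.load(f'pics/{f}.npz'))
def pt(s,uv,z):
    K=np.array([[s['fx'],0,s['cx']],[0,s['fy'],s['cy']],[0,0,1.]],float)
    p=cv2.undistortPoints(np.array(uv,float).reshape(-1,1,2),K,np.array(s['distortion'],float)).reshape(-1,2)
    d=np.c_[p,np.ones(len(p))]@np.array(s['attitude']).T
    c=np.array(s['xyz']); return c+d*((z-c[2])/d[:,2])[:,None]
def px(s,P):
    R=np.array(s['attitude']);c=np.array(s['xyz'])
    K=np.array([[s['fx'],0,s['cx']],[0,s['fy'],s['cy']],[0,0,1.]],float)
    r=cv2.projectPoints((np.atleast_2d(P)-c)@R,np.zeros(3),np.zeros(3),K,np.array(s['distortion'],float))[0]
    return r.reshape(-1,2)
E
python3 - <<'E'
from h import *
a=snap('scene','a');b=snap('side','b')
st=state();print(st['time'],st['tool_pos'],np.round(st['ee_rot'],3).tolist(),st['finger_gap'])
E
```

```text
0.1 [0.14223028 0.53096881 0.19503677] [[-0.966, 0.259, -0.0], [0.259, 0.966, -0.001], [0.0, -0.001, -1.0]] 0.08510341226914604
```

View pics/a.png

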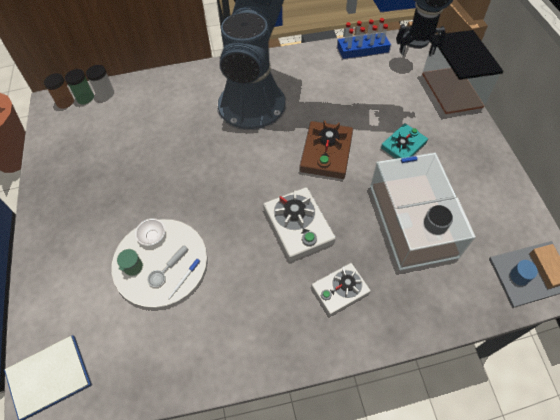

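View pics/b.png

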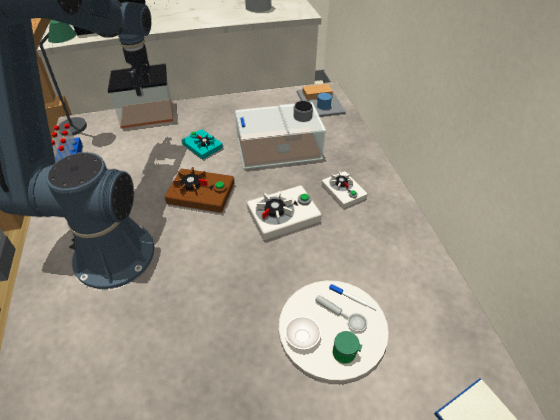

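The scene shows four boxes: brown (327,148), turquoise (404,142), large white (298,222) and small white (341,289). By the description I want the large white one; I'll check it in a close crop.

Run:
```python
from h import *
a=load('a');b=load('b')
A=cv2.resize(a['image'][175:275,250:350],(560,560),interpolation=cv2.INTER_CUBIC)
cv2.imwrite('pics/c.png',A)
p=pt(a,[[294,209],[310,238]],.061);print(p)
p=pt(b,[[275,206],[304,199]],.061);print(p)
```

```text
[[0.51460335 0.03443748 0.061     ]
 [0.6190087  0.05570764 0.061     ]]
[[0.5124562  0.03295431 0.061     ]
 [0.60910641 0.04311672 0.061     ]]
```

View pics/c.png

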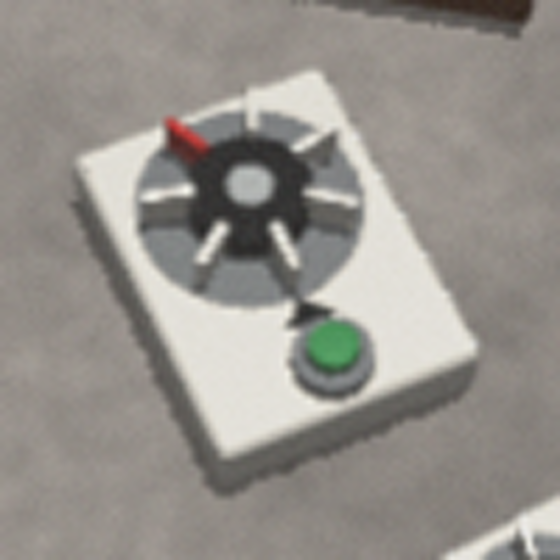

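The crop confirms it: white, the larger of the two, hub at about scene (294.6,208), button top at (309.5,236), arrow vane pointing at the button. Going clockwise from the red vane (crop 185,135), the arrow vane (290,250) is the 4th, so 4 clicks are needed. Next I'll fit the box pose.

Run:
```python
from h import *
a=load('a')
f=lambda L:np.array(L)/5.6+[250,175]-0.4
c=pt(a,f([[320,72],[78,160],[225,458],[476,350]]),.042)
print(c.round(4)); print([np.linalg.norm(c[i]-c[(i+1)%4]).round(4) for i in range(4)],c.mean(0))
ax=(c[2]+c[3]-c[0]-c[1])[:2]; print('yaw',np.degrees(np.arctan2(ax[1],ax[0])))
ax/=np.linalg.norm(ax)
print('wheel',c.mean(0)[:2]-.03*ax,'btn',c.mean(0)[:2]+.073*ax)
print('btn meas',pt(a,f([[333,343]]),.064),'red tip',pt(a,f([[172,123]]),.071),'hub',pt(a,f([[250,185]]),.071))
```

```text
[[ 0.4367  0.0943  0.042 ]
 [ 0.4617 -0.0475  0.042 ]
 [ 0.6529 -0.0115  0.042 ]
 [ 0.6233  0.129   0.042 ]]
[np.float64(0.144), np.float64(0.1946), np.float64(0.1436), np.float64(0.1899)] [0.54366553 0.0410662  0.042     ]
yaw 10.601879252213916
wheel [0.51417765 0.03554669] btn [0.61541937 0.054497  ]
btn meas [[0.61321609 0.05436405 0.064     ]] red tip [[0.46884772 0.00359339 0.071     ]] hub [[0.51613153 0.0347146  0.071     ]]
```

carry_out:
  plan: [-0.03,-0.036,-0.01,-3,1,-0.06,-0.072,-0.02,-6,1,-0.09,-0.108,-0.02,-9,1,-0.12,-0.144,-0.02,-12,1,-0.15,-0.18,-0.02,-15,1]

```text
time: 0.6
tool_pos: [0.2408, 0.3168, 0.2154]
ee_rot: [[-1.0, -0.003, 0.0], [-0.003, 1.0, -0.0], [-0.0, -0.0, -1.0]]
force: [1.0, 0.2, 0.2]
finger_gap: 0.0123
grasp_force: 0.0
```

carry_out:
  plan: [-0.02,-0.04,0,0,1,-0.04,-0.08,0,0,1,-0.065,-0.12,0,0,1,-0.09,-0.16,0,0,1,-0.12,-0.2,0,0,1]

```text
time: 1.1
tool_pos: [0.3609, 0.1167, 0.2156]
ee_rot: [[-1.0, -0.0, 0.0], [-0.0, 1.0, 0.0], [-0.0, 0.0, -1.0]]
force: [0.8, 2.1, 0.5]
finger_gap: -0.0006
grasp_force: 0.0
```

carry_out:
  plan: [-0.035,-0.03,0.02,0,1,-0.07,-0.06,0.03,0,1,-0.105,-0.09,0.05,0,1,-0.14,-0.115,0.07,0,1,-0.165,-0.125,0.09,0,1]

```text
time: 1.6
tool_pos: [0.5273, -0.0088, 0.1243]
ee_rot: [[-1.0, 0.002, 0.0], [0.002, 1.0, -0.0], [-0.0, -0.0, -1.0]]
force: [-0.2, 0.6, 1.0]
finger_gap: -0.0002
grasp_force: 0.0
```

Run:
```python
from h import *
w=snap('wrist','w1');st=state();print(st['time'],st['tool_pos'],np.round(st['ee_rot'],3).tolist(),st['finger_gap'],st['force'])
print(px(w,[[.515,.035,.071],[.614,.054,.064],st['tool_pos']]))
```

```text
1.65 [ 0.52832955 -0.00910789  0.1212055 ] [[-1.0, 0.002, -0.002], [0.002, 1.0, -0.0], [0.002, -0.0, -1.0]] -0.00013631933372143922 [-3.390803   -1.33955593 -3.65071862]
[[330.37334091 195.64887514]
 [343.42973999 299.77791328]
 [272.46633742 239.66163278]]
```

View pics/w1.png

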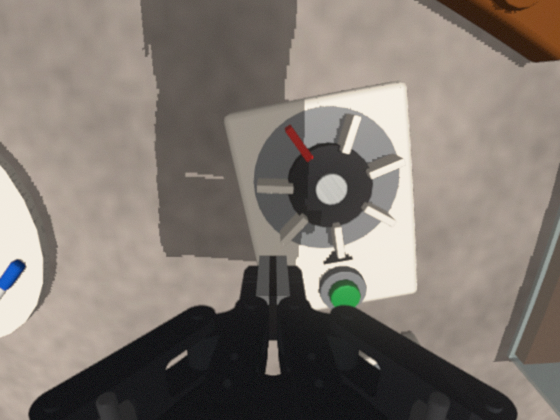

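The red vane is at (290,128); the vane at the arrow is the 4th clockwise, at (339,255). That confirms 4 clicks. The box centre is checked from the vane tips below.

Run:
```python
from h import *
w=load('w1')
v=pt(w,[[290,128],[352,117],[402,157],[393,222],[339,255],[283,240],[258,186]],.071)[:,:2]
from scipy.optimize import least_squares
def g(q):
    an=q[2]+np.arange(7)*-2*np.pi/7+np.radians(206)
    return (q[:2]+.058*np.c_[np.cos(an),np.sin(an)]-v).ravel()
r=least_squares(g,[.515,.035,.18]);print(r.x[:2],np.degrees(r.x[2]),np.abs(r.fun).max(),'btn',pt(w,[[345,296]],.064))
print(pt(w,[[331,189]],.071))
print(state()['tool_pos'])
```

```text
[0.50973435 0.03540794] 10.759721230020542 0.0031308576820302525 btn [[0.61002729 0.05508179 0.064     ]]
[[0.50974039 0.03517448 0.071     ]]
[ 0.52832955 -0.00910789  0.1212055 ]
```

carry_out:
  plan: [-0.003,-0.003,0.01,0,1,-0.003,-0.005,0.02,0,1,-0.003,-0.005,0.03,0,1,-0.003,-0.005,0.03,0,1,-0.003,-0.005,0.03,0,1]

```text
time: 2.15
tool_pos: [0.5284, -0.0111, 0.0958]
ee_rot: [[-1.0, -0.001, 0.0], [-0.001, 1.0, -0.0], [-0.0, -0.0, -1.0]]
force: [0.1, -0.4, 0.4]
finger_gap: -0.0
grasp_force: 0.0
```

carry_out:
  plan: [-0.002,-0.004,0.01,0,1,-0.002,-0.004,0.02,0,1,-0.002,-0.004,0.028,0,1,-0.002,-0.004,0.033,0,1,-0.002,-0.004,0.033,0,1]

```text
time: 2.65
tool_pos: [0.5301, -0.0154, 0.0616]
ee_rot: [[-1.0, 0.0, -0.001], [0.0, 1.0, 0.0], [0.001, 0.0, -1.0]]
force: [0.6, -0.3, -0.5]
finger_gap: 0.0003
grasp_force: 0.0
```

carry_out:
  plan: [0.004,0,0,0,1,0.008,0,0,0,1,0.012,0,0,0,1,0.016,0,0,0,1,0.02,0,0,0,1]

```text
time: 3.15
tool_pos: [0.5103, -0.0154, 0.0626]
ee_rot: [[-1.0, 0.0, 0.0], [0.0, 1.0, -0.0], [-0.0, -0.0, -1.0]]
force: [-0.5, 0.4, -0.2]
finger_gap: 0.0001
grasp_force: 0.0
```

carry_out:
  plan: [0.005,0,0,0,1,0.01,0,0,0,1,0.015,0.001,0,0,1,0.02,0.002,0,0,1,0.02,0.002,0,0,1]

```text
time: 3.65
tool_pos: [0.4899, -0.0133, 0.0625]
ee_rot: [[-1.0, -0.0, -0.001], [-0.0, 1.0, 0.0], [0.001, 0.0, -1.0]]
force: [0.6, -0.5, 0.6]
finger_gap: -0.0
grasp_force: 0.0
```

Run:
```python
from h import *
a=snap('scene','a2');st=state();print(st['time'],st['tool_pos'],st['force'])
w=snap('wrist','w2')
A=cv2.resize(a['image'][175:275,250:350],(420,420),interpolation=cv2.INTER_CUBIC)
W=cv2.resize(w['image'][:,140:],(378,378))
A=cv2.resize(A,(378,378))
cv2.imwrite('pics/d.png',np.hstack([A,W]))
```

```text
3.7 [ 0.49044297 -0.01337992  0.06256659] [-0.08801187 -0.16285395  0.95230076]
```

View pics/d.png

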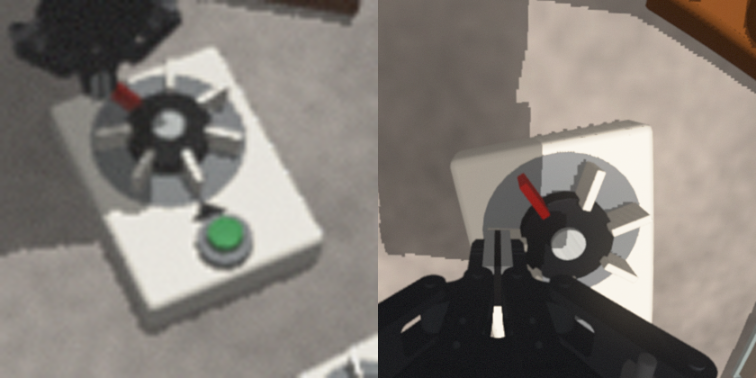

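The red vane (125,95 in the left half) looks unmoved, and the fingertip sits at about (97,85) beside it. I'll project the expected geometry to see what happened.

Run:
```python
from h import *
a=load('a2');a1=load('a');w=load('w2')
T=np.array([.4904,-.0134,.0626]); c=np.array([.5115,.035,.071])
an=np.radians(10.7+205.7-np.arange(7)*360/7)
V=c+.058*np.c_[np.cos(an),np.sin(an),0*an]
sc=3.78
print('scene crop: tcp',(px(a,T)-[250,175])*sc,'hub',(px(a,c)-[250,175])*sc,'\nV',((px(a,V)-[250,175])*sc).round().tolist())
print('wrist: tcp',px(w,T),'V',px(w,V).round().tolist(), px(w,c))
d=cv2.absdiff(a['image'],a1['image'])[175:275,250:350]
A=cv2.resize(a['image'][185:225,255:305],(750,600),interpolation=cv2.INTER_CUBIC);cv2.imwrite('pics/e.png',A)
s=snap('side','s2');x,y=px(s,T)[0].astype(int);print(x,y)
S=cv2.resize(s['image'][y-35:y+45,x-45:x+75],(720,480),interpolation=cv2.INTER_CUBIC);cv2.imwrite('pics/f.png',S)
```

```text
scene crop: tcp [[ 99.77594226 113.99072168]] hub [[166.17583984 118.35415164]] 
V [[110.0, 78.0], [168.0, 56.0], [225.0, 81.0], [239.0, 134.0], [198.0, 177.0], [132.0, 176.0], [93.0, 131.0]]
wrist: tcp [[272.96034493 240.20775498]] V [[298.0, 205.0], [387.0, 190.0], [442.0, 243.0], [425.0, 312.0], [359.0, 349.0], [289.0, 335.0], [257.0, 274.0]] [[351.53108962 277.09996264]]
271 217
```

View pics/f.png

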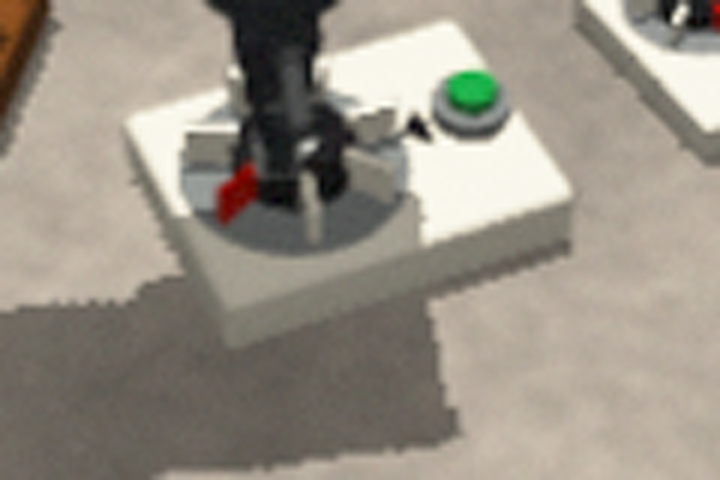

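The side view shows the fingertip at about (275,200), next to the red vane (238,190), and the box undisturbed. I'll look at the scene crop to judge tip height.

View pics/e.png

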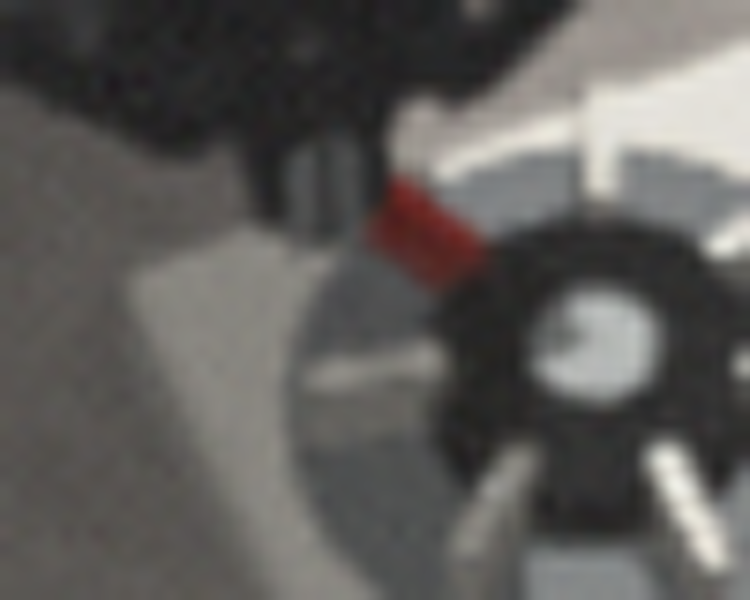

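Run:
```python
from h import *
a=load('a2');print(a['xyz']);T=np.array([.4904,-.0134,.0626])
q=lambda P:((px(a,P)-[255,185])*15).round().tolist()
for z in (.0626,.075,.09,.12): print(z,q([[T[0]+dx,T[1]+dy,z] for dx,dy in ((0,0),(-.011,0),(.011,0))]))
s=load('s2');print(s['xyz'])
x,y=271,217
for z in (.0626,.075,.09): print(z,((px(s,[T[0],T[1],z])-[x-45,y-35])*6).round().tolist())
c=np.array([.5115,.035,.071]);an=np.radians(10.7+205.7-np.arange(7)*360/7)
V=c+.058*np.c_[np.cos(an),np.sin(an),0*an]
print(((px(s,V)-[x-45,y-35])*6).round().tolist(),q(V))
```

```text
[ 1.17630496 -0.13670449  1.17948997]
0.0626 [[321.0, 302.0], [309.0, 257.0], [333.0, 348.0]]
0.075 [[319.0, 269.0], [307.0, 223.0], [332.0, 315.0]]
0.09 [[317.0, 228.0], [305.0, 182.0], [330.0, 274.0]]
0.12 [[313.0, 143.0], [301.0, 96.0], [326.0, 190.0]]
[ 0.3222198  -0.83700104  0.97633969]
0.0626 [[271.0, 213.0]]
0.075 [[271.0, 196.0]]
0.09 [[271.0, 175.0]]
[[216.0, 190.0], [180.0, 125.0], [227.0, 65.0], [320.0, 53.0], [393.0, 97.0], [391.0, 166.0], [312.0, 209.0]] [[360.0, 160.0], [591.0, 74.0], [817.0, 170.0], [873.0, 383.0], [710.0, 554.0], [447.0, 548.0], [293.0, 369.0]]
```

The fingertip looks about 20–25 mm above the reported TCP, so it passed over the vanes without touching. I'll work out the tip's height from both cameras.

Run:
```python
from h import *
w=load('w1')
for dz in (0,.01,.02,.03,.04): print(dz,px(w,[[.5283+dx,-.0091,.1212+dz] for dx in(-.011,0,.011)]).round(1).tolist())
print(w['xyz'],w['attitude'].round(3).tolist()); print(state()['finger_gap'],state()['joint_positions'],state()['tool_pos'])
```

```text
0 [[272.5, 223.3], [272.5, 239.6], [272.5, 255.3]]
0.01 [[272.5, 229.7], [272.5, 246.7], [272.5, 263.1]]
0.02 [[272.5, 236.8], [272.5, 254.6], [272.5, 271.6]]
0.03 [[272.5, 244.7], [272.5, 263.3], [272.5, 281.0]]
0.04 [[272.5, 253.6], [272.5, 273.0], [272.5, 291.4]]
[ 0.44390527 -0.00902648  0.3025612 ] [[0.001, 0.946, 0.324], [1.0, -0.001, -0.0], [-0.0, 0.324, -0.946]]
-0.00018275693909747796 [-1.22268673e-01  4.36974451e-01  1.91422961e+00 -1.84697727e-05
  7.90092479e-01 -1.69303569e+00] [ 0.49081337 -0.01346616  0.06256635]
```

carry_out:
  plan: [-0.015,-0.001,0,0,1,-0.03,-0.002,0,0,1,-0.04,-0.002,0,0,1,-0.04,-0.002,0.005,0,1,-0.04,-0.002,0.01,0,1]

```text
time: 4.3
tool_pos: [0.5301, -0.0153, 0.0518]
ee_rot: [[-1.0, -0.0, -0.001], [-0.0, 1.0, 0.0], [0.001, 0.0, -1.0]]
force: [0.1, -0.2, -0.2]
finger_gap: -0.0002
grasp_force: 0.0
```

carry_out:
  plan: [0,0,0.004,0,1,0,0,0.008,0,1,0,0,0.01,0,1,0,0,0.012,0,1,0,0,0.012,0,1]

```text
time: 4.8
tool_pos: [0.5305, -0.0154, 0.0403]
ee_rot: [[-1.0, 0.0, -0.0], [0.0, 1.0, 0.0], [0.0, 0.0, -1.0]]
force: [0.1, -0.4, 1.0]
finger_gap: -0.0002
grasp_force: 0.0
```

Run:
```python
from h import *
s=snap('side','s3');a=snap('scene','a3');print(state()['force'],state()['tool_pos'])
T=state()['tool_pos'];x,y=271,217
S=cv2.resize(s['image'][190:250,240:315],(500,400),interpolation=cv2.INTER_CUBIC)
A=cv2.resize(a['image'][180:240,260:305],(300,400),interpolation=cv2.INTER_CUBIC)
cv2.imwrite('pics/g.png',np.hstack([S,A]))
for z in (0,.01,.02,.03): print(((px(s,T+[0,0,z])-[240,190])*6.67).round(),((px(a,T+[0,0,z])-[260,180])*6.67+[500,0]).round())
```

```text
[1.06237992 0.66781118 0.0246084 ] [ 0.53065853 -0.01542246  0.0405954 ]
[[295. 204.]] [[626. 270.]]
[[295. 190.]] [[625. 258.]]
[[295. 175.]] [[625. 247.]]
[[295. 160.]] [[624. 235.]]
```

View pics/g.png

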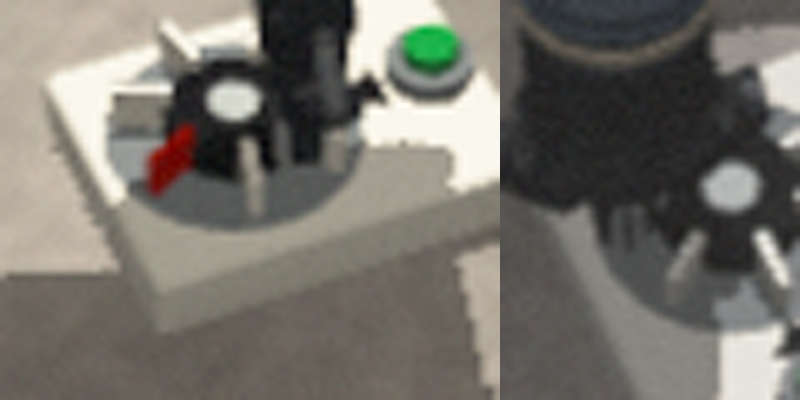

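Now the tip (side 290,170) is between the front vane (255,175) and the right vane (335,150), at about the height of the vanes. Lowering slightly, then pushing one pitch.

carry_out:
  plan: [0,0,0.003,0,1,0,0,0.006,0,1,0.003,0,0.006,0,1,0.006,0,0.006,0,1,0.009,0,0.006,0,1]

```text
time: 5.4
tool_pos: [0.5213, -0.0154, 0.0345]
ee_rot: [[-1.0, 0.0, -0.0], [0.0, 1.0, 0.0], [0.0, 0.0, -1.0]]
force: [1.9, 0.3, 0.4]
finger_gap: -0.0002
grasp_force: 0.1
```

carry_out:
  plan: [0.003,0,0,0,1,0.006,0,0,0,1,0.009,0,0,0,1,0.012,0,0,0,1,0.015,0,0,0,1]

```text
time: 5.9
tool_pos: [0.507, -0.0154, 0.0349]
ee_rot: [[-1.0, 0.0, 0.001], [0.0, 1.0, 0.0], [-0.001, 0.0, -1.0]]
force: [3.2, 2.0, 4.7]
finger_gap: 0.0005
grasp_force: 2.4
```

carry_out:
  plan: [0.004,0,0,0,1,0.008,0.001,0,0,1,0.012,0.002,0,0,1,0.016,0.002,0,0,1,0.016,0.002,0,0,1]

```text
time: 6.4
tool_pos: [0.49, -0.013, 0.0348]
ee_rot: [[-1.0, 0.0, -0.0], [0.0, 1.0, 0.001], [0.0, 0.001, -1.0]]
force: [0.3, 3.7, 7.4]
finger_gap: -0.0001
grasp_force: 4.0
```

```bash
cat > red.py <<'E'
from h import *
def red(n):
    r=[]
    a=snap('scene',n)
    for f,nm in ((a,'scene'),(snap('side',n+'s'),'side')):
        im=f['image'].astype(int);m=(im[...,2]>90)&(im[...,1]<70)&(im[...,0]<70)
        c=px(f,[.5115,.035,.065])[0].astype(int)
        k=np.zeros_like(m);k[c[1]-26:c[1]+26,c[0]-26:c[0]+26]=1;v,u=np.nonzero(m&k)
        if len(u)==0: print(nm,'no red');continue
        p=pt(f,[[u.mean(),v.mean()]],.062)[0]-[.5125,.035,0]
        print(nm,len(u),'r',np.hypot(p[0],p[1]).round(3),'clicks left',((np.degrees(np.arctan2(p[1],p[0]))-10.7)%360/51.43).round(2))
E
python3 - <<'E'
from red import *
red('r1');st=state();print(st['time'],st['tool_pos'],st['force'])
E
```

```text
scene 7 r 0.045 clicks left 3.37
side 53 r 0.045 clicks left 3.45
6.5 [ 0.49022529 -0.01311984  0.03476924] [0.203156   3.64573868 7.75902483]
```

carry_out:
  plan: [0,0,-0.002,0,1,0,0,-0.004,0,1,0,0,-0.004,0,1]

```text
time: 6.8
tool_pos: [0.4902, -0.0135, 0.0385]
ee_rot: [[-1.0, -0.0, -0.001], [-0.0, 1.0, -0.0], [0.001, -0.0, -1.0]]
force: [0.3, -0.2, -0.4]
finger_gap: 0.0001
grasp_force: 0.0
```

Run:
```python
from red import *
red('r2');st=state();print(st['time'],st['tool_pos'],st['force'])
```

```text
scene 8 r 0.044 clicks left 3.05
side 48 r 0.045 clicks left 3.05
6.9 [ 0.49032996 -0.01350221  0.03834033] [-0.5648171   0.32201159  0.36070444]
```

One click done: 3 left by both cameras, after freeing the tip, which had been rubbing on the disc. I'll keep it a little higher and farther out.

carry_out:
  plan: [0,-0.001,-0.01,0,1,0,-0.002,-0.02,0,1,-0.015,-0.004,-0.02,0,1,-0.03,-0.004,-0.02,0,1,-0.04,-0.004,-0.02,0,1]

```text
time: 7.4
tool_pos: [0.5318, -0.0176, 0.0595]
ee_rot: [[-1.0, 0.0, 0.001], [0.0, 1.0, -0.0], [-0.001, -0.0, -1.0]]
force: [-0.7, -0.1, 0.2]
finger_gap: -0.0001
grasp_force: 0.0
```

carry_out:
  plan: [0,0,0.006,0,1,0,0,0.012,0,1,0,0,0.018,0,1,0,0,0.021,0,1,0,0,0.021,0,1]

```text
time: 7.9
tool_pos: [0.53, -0.0174, 0.0369]
ee_rot: [[-1.0, 0.0, -0.001], [0.0, 1.0, 0.0], [0.001, 0.0, -1.0]]
force: [-0.5, 0.2, 0.3]
finger_gap: -0.0003
grasp_force: 0.0
```

carry_out:
  plan: [0.004,0,0,0,1,0.008,0,0,0,1,0.012,0,0,0,1,0.016,0,0,0,1,0.02,0,0,0,1]

```text
time: 8.4
tool_pos: [0.5103, -0.0174, 0.0376]
ee_rot: [[-1.0, -0.0, 0.0], [-0.0, 1.0, -0.0], [-0.0, -0.0, -1.0]]
force: [-0.0, 0.6, 0.4]
finger_gap: -0.0002
grasp_force: 0.0
```

carry_out:
  plan: [0.004,0,0,0,1,0.008,0.001,0,0,1,0.012,0.002,0,0,1,0.016,0.003,0,0,1,0.02,0.004,0,0,1]

```text
time: 8.9
tool_pos: [0.4903, -0.0133, 0.0375]
ee_rot: [[-1.0, -0.0, 0.0], [-0.0, 1.0, 0.0], [-0.0, 0.0, -1.0]]
force: [0.5, -0.3, 0.1]
finger_gap: -0.0003
grasp_force: 0.0
```

Run:
```python
from red import *
red('r3');st=state();print(st['time'],st['tool_pos'],st['force'])
```

```text
scene 7 r 0.04 clicks left 2.98
side 47 r 0.045 clicks left 3.05
9.0 [ 0.4900571  -0.0132557   0.03745116] [-1.1508009  -0.65109152 -0.24727253]
```

The tip passed over without contact at TCP z 0.0375, so it is about 35 mm above the reported value. Earlier it rubbed on the vane top. I'll work at TCP z ≈ 0.027.

carry_out:
  plan: [0,-0.001,-0.006,0,1,-0.01,-0.003,-0.006,0,1,-0.025,-0.004,-0.006,0,1,-0.04,-0.004,-0.006,0,1,-0.04,-0.004,-0.002,0,1]

```text
time: 9.5
tool_pos: [0.5332, -0.0178, 0.04]
ee_rot: [[-1.0, 0.0, 0.003], [0.0, 1.0, -0.0], [-0.003, -0.0, -1.0]]
force: [-0.7, -0.0, -1.1]
finger_gap: 0.0003
grasp_force: 0.0
```

carry_out:
  plan: [0,0,0.004,0,1,0,0,0.007,0,1,0,0,0.01,0,1,0,0,0.012,0,1,0,0,0.012,0,1]

```text
time: 10.0
tool_pos: [0.5303, -0.0174, 0.0272]
ee_rot: [[-1.0, -0.0, -0.001], [-0.0, 1.0, 0.0], [0.001, 0.0, -1.0]]
force: [-0.7, -0.5, -0.4]
finger_gap: 0.0002
grasp_force: 0.0
```

carry_out:
  plan: [0.004,0,0,0,1,0.008,0,0,0,1,0.012,0,0,0,1,0.016,0,0,0,1,0.02,0,0,0,1]

```text
time: 10.5
tool_pos: [0.5108, -0.0174, 0.0278]
ee_rot: [[-1.0, 0.0, 0.001], [0.0, 1.0, -0.0], [-0.001, -0.0, -1.0]]
force: [3.1, 0.6, 0.1]
finger_gap: -0.0002
grasp_force: 1.4
```

carry_out:
  plan: [0.004,0,0,0,1,0.008,0.001,0,0,1,0.012,0.002,0,0,1,0.016,0.003,0,0,1,0.02,0.004,0,0,1]

```text
time: 11.0
tool_pos: [0.4898, -0.0133, 0.0273]
ee_rot: [[-1.0, 0.0, -0.001], [0.0, 1.0, 0.0], [0.001, 0.0, -1.0]]
force: [-0.3, 0.1, -0.7]
finger_gap: -0.0002
grasp_force: 0.0
```

Run:
```python
from red import *
red('r4');st=state();print(st['time'],st['tool_pos'],st['force'])
```

```text
scene 15 r 0.047 clicks left 2.13
side no red
11.1 [ 0.48974973 -0.01326359  0.02733876] [ 0.05530203 -0.45924136  0.2507702 ]
```

Two clicks left. Same stroke again.

carry_out:
  plan: [0,0,-0.01,0,1,0,0,-0.018,0,1,-0.015,-0.004,-0.018,0,1,-0.03,-0.004,-0.018,0,1,-0.04,-0.004,-0.018,0,1]

```text
time: 11.6
tool_pos: [0.5319, -0.0176, 0.0464]
ee_rot: [[-1.0, 0.0, 0.001], [0.0, 1.0, -0.0], [-0.001, -0.0, -1.0]]
force: [0.6, -0.3, -0.4]
finger_gap: -0.0001
grasp_force: 0.0
```

Run:
```python
from red import *
red('r5');st=state();print(st['time'],st['tool_pos'],st['force'])
```

```text
scene 16 r 0.046 clicks left 2.04
side 25 r 0.046 clicks left 2.03
11.7 [ 0.53171741 -0.01750744  0.04595248] [-0.1597199  -0.22107004  0.19561546]
```

carry_out:
  plan: [0.001,0,0.005,0,1,0.001,0,0.01,0,1,0.001,0,0.015,0,1,0.001,0,0.018,0,1,0.001,0,0.018,0,1]

```text
time: 12.2
tool_pos: [0.5292, -0.0174, 0.0269]
ee_rot: [[-1.0, 0.0, -0.001], [0.0, 1.0, 0.0], [0.001, 0.0, -1.0]]
force: [0.6, 0.1, 0.7]
finger_gap: -0.0001
grasp_force: 0.0
```

carry_out:
  plan: [0.004,0,0,0,1,0.008,0,0,0,1,0.012,0,0,0,1,0.016,0,0,0,1,0.02,0,0,0,1]

```text
time: 12.7
tool_pos: [0.5098, -0.0174, 0.0278]
ee_rot: [[-1.0, 0.0, 0.001], [0.0, 1.0, -0.0], [-0.001, -0.0, -1.0]]
force: [3.6, 1.6, 0.6]
finger_gap: 0.0002
grasp_force: 1.5
```

carry_out:
  plan: [0.004,0,0,0,1,0.008,0.001,0,0,1,0.012,0.002,0,0,1,0.016,0.003,0,0,1,0.02,0.004,0,0,1]

```text
time: 13.2
tool_pos: [0.4888, -0.0133, 0.0273]
ee_rot: [[-1.0, -0.0, -0.001], [-0.0, 1.0, 0.0], [0.001, 0.0, -1.0]]
force: [-1.0, 0.6, -0.1]
finger_gap: 0.0
grasp_force: 0.0
```

carry_out:
  plan: [0,0,-0.01,0,1,0,0,-0.018,0,1,-0.015,-0.004,-0.018,0,1,-0.03,-0.004,-0.018,0,1,-0.04,-0.004,-0.018,0,1]

```text
time: 13.7
tool_pos: [0.531, -0.0176, 0.0464]
ee_rot: [[-1.0, 0.0, 0.002], [0.0, 1.0, -0.0], [-0.002, -0.0, -1.0]]
force: [-0.6, 0.3, 0.1]
finger_gap: -0.0003
grasp_force: 0.0
```

Run:
```python
from red import *
red('r6');st=state();print(st['time'],st['tool_pos'],st['force'])
```

```text
scene 21 r 0.043 clicks left 1.09
side 12 r 0.047 clicks left 1.04
13.8 [ 0.53074989 -0.01750101  0.04596126] [-0.38833378 -0.41623386 -0.32123298]
```

One left.

carry_out:
  plan: [0,0,0.005,0,1,0,0,0.01,0,1,0,0,0.015,0,1,0,0,0.018,0,1,0,0,0.018,0,1]

```text
time: 14.3
tool_pos: [0.5292, -0.0174, 0.0269]
ee_rot: [[-1.0, 0.0, -0.001], [0.0, 1.0, 0.0], [0.001, 0.0, -1.0]]
force: [0.1, -0.7, -0.2]
finger_gap: -0.0
grasp_force: 0.0
```

carry_out:
  plan: [0.004,0,0,0,1,0.008,0,0,0,1,0.012,0,0,0,1,0.016,0,0,0,1,0.02,0,0,0,1]

```text
time: 14.8
tool_pos: [0.5098, -0.0174, 0.0278]
ee_rot: [[-1.0, 0.0, 0.001], [0.0, 1.0, -0.0], [-0.001, -0.0, -1.0]]
force: [4.0, 1.7, 0.3]
finger_gap: -0.0002
grasp_force: 1.5
```

carry_out:
  plan: [0.004,0,0,0,1,0.008,0.001,0,0,1,0.012,0.002,0,0,1,0.016,0.003,0,0,1,0.02,0.004,0,0,1]

```text
time: 15.3
tool_pos: [0.4888, -0.0133, 0.0273]
ee_rot: [[-1.0, -0.0, -0.001], [-0.0, 1.0, 0.0], [0.001, 0.0, -1.0]]
force: [-0.4, 0.2, 0.3]
finger_gap: -0.0002
grasp_force: 0.0
```

carry_out:
  plan: [0,0,-0.01,0,1,0,0,-0.025,0,1,0.02,-0.02,-0.04,0,1,0.04,-0.04,-0.06,0,1,0.04,-0.04,-0.06,0,1]

```text
time: 15.8
tool_pos: [0.4491, -0.0549, 0.0899]
ee_rot: [[-1.0, 0.001, 0.002], [0.001, 1.0, -0.001], [-0.002, -0.001, -1.0]]
force: [-0.3, 0.4, -1.2]
finger_gap: 0.0
grasp_force: 0.0
```

Run:
```python
from red import *
red('r7');st=state();print(st['time'],st['tool_pos'],st['force'])
a=load('r7');w=snap('wrist','w7')
A=cv2.resize(a['image'][180:270,255:345],(380,380),interpolation=cv2.INTER_CUBIC)
W=cv2.resize(w['image'][:,140:],(380,380))
cv2.imwrite('pics/i.png',np.hstack([A,W]))
```

```text
scene 25 r 0.038 clicks left 0.06
side 40 r 0.043 clicks left 6.95
15.9 [ 0.45006183 -0.05371016  0.08829101] [-0.65338155  0.70343595  0.32922097]
```

View pics/i.png

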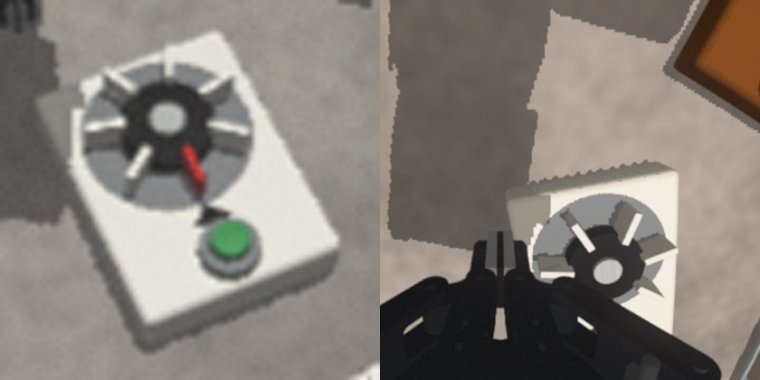

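Red vane (195,170) points at the arrowhead (212,213), and the button in the scene has not shifted, so the box stands where it was. Now to the button.

carry_out:
  plan: [-0.03,0.02,-0.01,0,1,-0.065,0.045,-0.01,0,1,-0.1,0.07,-0.01,0,1,-0.135,0.09,-0.01,0,1,-0.162,0.109,-0.01,0,1]

```text
time: 16.45
tool_pos: [0.6133, 0.0577, 0.0965]
ee_rot: [[-1.0, -0.001, -0.001], [-0.001, 1.0, 0.0], [0.001, 0.0, -1.0]]
force: [0.0, -0.7, 0.4]
finger_gap: 0.0
grasp_force: 0.0
```

carry_out:
  plan: [0,0,0.01,0,1,0,0,0.02,0,1,0,0,0.035,0,1,0,0,0.045,0,1,0,0,0.045,0,1]

```text
time: 16.95
tool_pos: [0.6101, 0.0551, 0.0505]
ee_rot: [[-1.0, 0.001, -0.003], [0.001, 1.0, -0.0], [0.003, -0.0, -1.0]]
force: [0.0, 0.1, -0.7]
finger_gap: 0.0002
grasp_force: 0.0
```

Run:
```python
from h import *
s=snap('side','s8');a=snap('scene','a8');st=state();print(st['time'],st['tool_pos'],st['force'])
S=cv2.resize(s['image'][165:235,260:330],(380,380),interpolation=cv2.INTER_CUBIC)
A=cv2.resize(a['image'][190:260,275:345],(380,380),interpolation=cv2.INTER_CUBIC)
cv2.imwrite('pics/j.png',np.hstack([S,A]))
```

```text
17.05 [0.61147412 0.05526868 0.05249547] [-0.42855735 -0.3303333   0.17358195]
```

View pics/j.png

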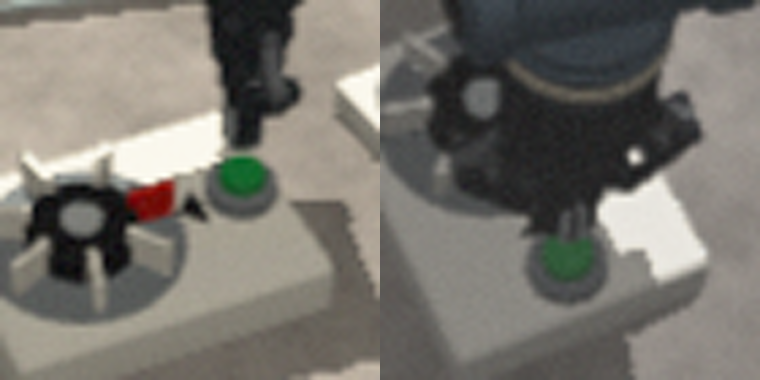

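The finger stands above the green button (side columns both 243; scene 573 against 568), aligned to a few mm. Pressing straight down gently.

carry_out:
  plan: [0,0,0.005,0,1,0,0,0.01,0,1,0,0,0.014,0,1,0,0,0.018,0,1,0,0,0.02,0,1]

```text
time: 17.55
tool_pos: [0.6115, 0.0556, 0.032]
ee_rot: [[-1.0, 0.0, -0.0], [0.0, 1.0, 0.0], [0.0, 0.0, -1.0]]
force: [0.1, -1.1, -0.2]
finger_gap: -0.0003
grasp_force: 0.0
```

carry_out:
  plan: [0,0,0.001,0,1,0,0,0.002,0,1,0,0,0.003,0,1,0,0,0.004,0,1,0,0,0.004,0,1]

```text
time: 18.05
tool_pos: [0.6116, 0.0556, 0.0284]
ee_rot: [[-1.0, -0.0, -0.0], [-0.0, 1.0, -0.0], [0.0, -0.0, -1.0]]
force: [0.0, -0.0, -0.4]
finger_gap: -0.0001
grasp_force: 0.0
```

carry_out:
  plan: [0,0,0.001,0,1,0,0,0.002,0,1,0,0,0.003,0,1,0,0,0.004,0,1,0,0,0.004,0,1]

```text
time: 18.55
tool_pos: [0.6117, 0.0556, 0.0245]
ee_rot: [[-1.0, 0.0, 0.0], [0.0, 1.0, 0.0], [-0.0, 0.0, -1.0]]
force: [-1.1, 0.4, 3.4]
finger_gap: 0.0001
grasp_force: 1.8
```

carry_out:
  plan: [0,0,0.001,0,1,0,0,0.002,0,1,0,0,0.003,0,1,0,0,0.004,0,1,0,0,0.004,0,1]

```text
time: 19.05
tool_pos: [0.6118, 0.0556, 0.022]
ee_rot: [[-1.0, -0.0, 0.0], [-0.0, 1.0, -0.0], [-0.0, -0.0, -1.0]]
force: [-8.2, -0.6, 19.4]
finger_gap: -0.0001
grasp_force: 9.9
```

The button bottomed out: 19 N against a stop after about 6 mm. Releasing.

carry_out:
  plan: [0,0,-0.003,0,1,0,0,-0.008,0,1,0,0,-0.015,0,1,0,0,-0.03,0,1,0,0,-0.05,0,1]

```text
time: 19.55
tool_pos: [0.6111, 0.0555, 0.0709]
ee_rot: [[-1.0, 0.0, -0.001], [0.0, 1.0, -0.0], [0.001, -0.0, -1.0]]
force: [0.1, -0.3, 0.4]
finger_gap: -0.0001
grasp_force: 0.0
```

carry_out:
  plan: [0.03,-0.03,-0.03,0,1,0.06,-0.06,-0.05,0,1,0.09,-0.1,-0.06,0,1,0.12,-0.14,-0.06,0,1,0.12,-0.14,-0.06,0,1]

```text
time: 20.05
tool_pos: [0.4891, -0.0876, 0.1317]
ee_rot: [[-1.0, 0.004, 0.0], [0.004, 1.0, -0.001], [-0.0, -0.001, -1.0]]
force: [1.1, -0.2, 1.0]
finger_gap: 0.0
grasp_force: 0.0
```

Run:
```python
from red import *
red('r9');st=state();print(st['time'],st['tool_pos'],st['force'])
def green(n):
    f=load(n);im=f['image'].astype(int);m=(im[...,1]>im[...,2]+40)&(im[...,1]>im[...,0]+20)
    c=px(f,[.612,.0545,.064])[0].astype(int);k=np.zeros_like(m);k[c[1]-9:c[1]+9,c[0]-9:c[0]+9]=1
    v,u=np.nonzero(m&k);return len(u),u.mean().round(2),v.mean().round(2)
print('scene',green('a'),green('r7'),green('r9'));print('side',green('b'),green('r7s'),green('r9s'))
```

```text
scene 25 r 0.038 clicks left 0.06
side 25 r 0.047 clicks left 6.93
20.15 [ 0.4916647  -0.08512159  0.13145233] [ 0.46873949 -0.34682354 -0.61302547]
scene (59, np.float64(309.19), np.float64(236.25)) (58, np.float64(309.26), np.float64(236.07)) (59, np.float64(309.19), np.float64(236.25))
side (49, np.float64(304.24), np.float64(196.69)) (51, np.float64(304.14), np.float64(196.73)) (51, np.float64(304.14), np.float64(196.73))
```

```bash
python3 -c "
from plant import *
print(sign_off())"
```

```text
the job is handed in; nothing more can be done
None
```

I flicked the wheel clockwise four clicks, so the red vane rests at the black arrowhead. I then pressed the green button to its stop and it came back up; camera checks show the box unmoved, and the job is handed in.

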